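Lock the microscope lamp module's slotted screw

ROBOT

A 6-joint arm with a two-finger parallel gripper is mounted at the origin on the work surface. World frame = base frame: x ahead of the robot, y to its left, z up, the work surface at z = 0. Lengths are in m, angles in rad, forces in N, time in s.
With the tool pointing down it reaches from about 0.25 to 0.775 m from the base axis. Payload 8.9 kg.
Tool frame: the origin (TCP) lies at the very end of the fingers, on their centre line; the grasp point (between the pads) lies 19 mm behind it; z points along the fingers, y is the line along which they close (so a half turn about z gives the same grasp; the last joint's range is limited). The gripper opens to 85 mm and grips with 20 to 120 N. Pads are 22 mm wide; open, the fingers measure 114 mm over their backs; the gripper's body (76 mm by 85 mm) begins 54 mm behind the grasp point. The pads swing forward as they close: fully open they stand 13 mm farther back than shut.
Start: joints at [1.161, 0.291, -0.153, 1.127, 0, 1.431], TCP at [0.14, 0.506, 0.231] pointing down, gripper open.
Joint ranges: [-2.52, 2.52], [-0.91, 1.74], [-1.3, 1.37], [-1.96, 2.02], [-1.52, 1.47], [-3.14, 3.14]. Speed limits (rad/s): [2.22, 2.22, 2.79, 3.14, 3.14, 3.14].

INTERFACE

Orientations are given as a unit quaternion [x, y, z, w].
In Python, from workcell import monitor, imaging, bot, spotter gives the robot as it stands. The module is installed in compiled form; this text tells all that it offers.
- The arm moves only by the tool carry_out, never from a script. Its argument "motion" is a list of rows, each an object of numbers: "x", "y", "z": the shift along the world's x, y, z in mm; "ax", "ay", "az": the turn, a rotation vector about the world's x, y, z in degrees; "grip": the finger opening in mm, from 0 to 85.4. A call has 1 to 12 rows; each row is the pose to reach, as a shift and turn from the pose commanded when the call began; what a row does not reach only later rows make up. A row lasts 1/10 s, in which the tool goes at most 50 mm and 8.59 degrees, less where a joint would pass 70% of its speed; a pose out of reach is approached as far as the arm can. A call with a gripper value outside its range is refused whole. The fingers move at their own pace and stop on an object; "squeeze" is the grip in N (left out, the last holds). Time passes only in rows, so rows that repeat a pose let the fingers close. It gives the time, the measured TCP pose, the force, the opening and the grip force at its end, in the units of the state.
- monitor.state(): the state, without advancing time (a new reading comes with each control period).
- imaging.read_camera(name): name is "scene" or "top"; returns (picture, depth): 384x512x3 uint8, blue, green, red; 384x512 float32, m along the optical axis (not along the pixel's ray), 0 where there is no reading.
- imaging.camera_info(name): a dict with "fx", "fy", "cx", "cy" (pixels), "position" and "attitude" of the camera in the world. Camera axes: x right, y down, z forward; pixel columns grow to the right and rows downward; lengths in m; the calibration is good to about 2 mm. A picture is of the moment at which its call begins. camera_info takes no time and is no camera call.
- bot.finish_job(): hands the job in; it is judged then, once.
Trained networks look in the newest picture that a camera, given by its name, has taken for a name from the list of things; names that differ only in an ending like _2 or _b are one class to them, and where a whole thing is asked for, a point or a joint stands for the part that bears it (a point fixed in the world has none). Each returns a list of dicts, best first, with "confidence" (0 to 1); they miss things now and then, are a little off and sometimes report something else, mostly with a low value. They report only what shows in the picture. A call takes as long as a camera call. They do not tell look-alikes from the thing itself.
- spotter.spot_in(name, camera): "position" ([column, row] in pixels, amid what is visible of it).
- spotter.masks_of(name, camera): "region" (384x512 bool, what is visible of it) and "position" ([column, row] in pixels, amid what is visible of it).
- spotter.pinpoint(name, camera): "position" ([column, row] in pixels: a listed point, or the origin of a listed thing).
The state is a dict: "time_s": time; "qpos": joint angles; "dq": joint speeds; "tau": joint torques, N m; "eef_pos": TCP position; "tool_rot": TCP orientation; "wrist_force": force on the tool from outside, world axes, zero at the start; "moment": the same for the moment, N m; "gripper_width": opening from 0.0 (shut) to 1.0 (fully open); "gripper_force": force on a finger pad.
Only numpy, scipy, OpenCV 4.12 (cv2) and the standard library are available. Lean on these libraries where they do the work, as an engineer would, in place of code of your own. Each camera call takes 0.05 s, during which the arm holds its last target. There are 200 camera calls.

TASK

Take the stubby flat driver with the square yellow handle out of the tool stand, seat its blade fully in the slot of the brass lock screw on the white microscope lamp module, and turn the screw clockwise to its stop in one go, with the blade kept down in the slot. Be gentle: feel for the slot with a light touch and never press, pry or wrench on it with more than about 20 N, not at the stop either. Then stand the driver back in the hole it came from, let go, and leave everything else where it is.

Things in the scene. Friction and masses are not known exactly. Their poses are not given: they have to be found in the camera images.
- driver: Loose stubby flat driver, 90 g, upright, blade down, in either of the two stand holes, yaw within 0.5 rad of the stand's. Origin: middle of the blade's lower edge; z up the handle, x along the blade's width. Blade 12 mm wide (x), 2.5 thick (y), 12 tall; shank 8 mm thick. In the stand the handle's underside rests on the stand's top and the origin is 7 mm over the table.
- driver_handle (a point): Centre of the driver's handle, 63 mm above the blade's lower edge; axes as the driver's. The handle is a square bar 26 x 26 mm with flats facing the driver's x and y, 50 mm long (38 to 88 mm above the blade's edge), yellow with a black stripe on two flats.
- stand: Fixed aluminium tool stand block 60 (x) by 150 (y) by 45 mm high with two through holes 19 mm across, 36 mm either side of its centre along y. Origin: centre of its underside.
- lamp_module: Fixed white lamp module 150 (x) by 130 (y) by 60 mm high. On top: a black field lens ring (60 mm across, centre 38 mm to +x of the origin, 19 mm high over the top), and on the other half a brass slotted lock screw on a dark collar (46 mm across, 4 mm high). Origin: centre of its underside.
- screw_seat (a point): Nominal centre of the lock screw's top face, 36 mm to -x of the module's origin and 72 mm above its underside; axes as the module's. The collar is adjustable: the real screw sits 2.5 to 6 mm off this point along x, up to 4 mm in y and 1.5 mm in height, and stays so: find it by feel or sight. It turns about its real centre; a driver turned about another point is pushed sideways.
- lock_screw (a joint): Angle (rad) of the screw, growing clockwise seen from above; starts at 0 to 0.5, rigid stop at 1.5 = locked. At 0.25 the slot lies along the module's y axis. Stays where left, drags with 0.04 N m; 0.1 N m against the stop puts 17 N on the blade. Head 32 mm across, 8 high; slot across its centre 24 mm long, ends closed, 4 wide, 6 deep, flat floor, no chamfer, rigid.
- hex_driver: Bystander: round red hex driver 28 mm thick, 88 mm long, standing in the other stand hole. Origin: its tip.
- objective: Bystander: steel microscope objective standing upright, 30 mm across, 44 mm high. Origin: centre of its underside.
- eyepiece: Bystander: black eyepiece standing upright, 38 mm across, 55 mm high. Origin: centre of its underside.
- oil_bottle: Bystander: small amber oil bottle, 32 mm across, 65 mm high. Origin: centre of its underside.
- slide_box: Bystander: blue slide box with a white lid, 85 by 100 by 35 mm. Origin: centre of its underside.
- dishes: Bystander: stack of three clear dishes, 93 mm across, 45 mm high. Origin: centre of its underside.
- beaker: Bystander: glass beaker, 64 mm across, 85 mm high. Origin: centre of its underside.
There are look-alikes about, which are no part of the job. There is more than one size of the lamp_module; the one meant has the size given above.

How it is judged:
On the way, in this order (a step that is already met when the one before it is completed fails the run):
1. the driver is lifted out of the stand (height (world z) of driver above 0.05 m), for 0.1 s.
2. the blade is seated in the slot, the screw not yet turned past 0.65 rad (z of driver in the frame of lamp_module below 0.069 m and horizontal distance between driver and screw_seat below 0.014 m and value of joint lock_screw below 0.65 rad), for 0.2 s.
3. the screw is at its stop with the blade still seated (z of driver in the frame of lamp_module below 0.069 m and horizontal distance between driver and screw_seat below 0.014 m and value of joint lock_screw above 1.4 rad), for 0.2 s.
At the end, for the whole second after the job is handed in: The lock screw is at its stop (over 1.40 rad), and the flat driver stands at rest, released and upright (within 0.12 rad), within 10 mm of where it stood at the start in the stand (value of joint lock_screw above 1.4 rad and distance of driver from where it was at the start of the episode below 0.01 m and angle between driver's own z axis and vertical below 0.12 rad and linear speed of driver below 0.02 m/s); the robot touches nothing.
It fails at once if the blade leaves the slot (its lower edge less than 3 mm under the nominal face height) with the screw part way, between 0.7 and 1.35 rad (value of joint lock_screw between 0.7 and 1.35 rad and not (z of driver in the frame of lamp_module below 0.069 m and horizontal distance between driver and screw_seat below 0.014 m)).
It fails at once if the driver presses, pries or wrenches on the lamp module and its screw with more than 25 N (blade contact forces added up) (contact force between driver and lamp_module above 25 N).
It fails at once if the fingers push on the lamp module or its screw (contact force between the fingers and lamp_module above 2 N).
It fails at once if a bystander (hex driver, objective, eyepiece, oil bottle, slide box, dishes, beaker) is moved more than 20 mm (distance of any of hex_driver, objective, eyepiece, oil_bottle, slide_box, dishes, beaker from where it was at the start of the episode above 0.02 m).
It also fails if it takes over 66 s, if anything falls off the work surface, if the arm or the gripper's body presses on something with over 40 N, if the wrist force passes 120 N, or if a joint passes its speed limit or range.

## Working session

There is one attempt and no reset: what is moved stays moved. The work goes in short steps, Python scripts to look and compute and a tool call to move; the robot and the scene stay as the last step left them, time stands still between calls to the robot, and variables do not carry over. Pictures are saved under pics/ and viewed, at most 10 in all, crops included, and the job is handed in when it is done.

Besides the shell and the picture viewer there is one more tool, called after "Emit:" by a JSON object that holds its "method" and its "body", one argument or row to a line. carry_out: Moves the arm, as the interface text tells. Its arguments: {"type":"object","properties":{"motion":{"type":"array","items":{"type":"object","properties":{"x":{"type":"number"},"y":{"type":"number"},"z":{"type":"number"},"ax":{"type":"number"},"ay":{"type":"number"},"az":{"type":"number"},"grip":{"type":"number"}}}},"squeeze":{"type":"number"}},"required":["motion"]}

```bash
mkdir -p pics
cat > h.py <<'E'
import numpy as np, cv2
from scipy.spatial.transform import Rotation as R
from workcell import monitor, imaging, bot, spotter
def cam(n):
    i=imaging.camera_info(n); a=np.array(i["attitude"])
    return i,(R.from_quat(a).as_matrix() if a.size==4 else a.reshape(3,3)),np.array(i["position"])
def ray(n,p):
    i,M,t=cam(n); return t, M@np.array([(p[0]-i["cx"])/i["fx"],(p[1]-i["cy"])/i["fy"],1.])
def at_z(n,p,z):
    t,d=ray(n,p); return t+d*(z-t[2])/d[2]
def cloud(n,D):
    i,M,t=cam(n); v,u=np.mgrid[:D.shape[0],:D.shape[1]]
    P=np.stack([(u-i["cx"])/i["fx"]*D,(v-i["cy"])/i["fy"]*D,D],-1)
    return P@M.T+t
def proj(n,X):
    i,M,t=cam(n); c=(np.asarray(X)-t)@M
    return np.array([i["fx"]*c[...,0]/c[...,2]+i["cx"],i["fy"]*c[...,1]/c[...,2]+i["cy"]])
E
cat > a.py <<'E'
from h import *
for n in("top","scene"):
    p,D=imaging.read_camera(n); np.savez(f"{n}0.npz",p=p,D=D); cv2.imwrite(f"pics/{n}0.png",p if n=="scene" else cv2.resize(p,(768,576)))
    print(n,cam(n))
    P=cloud(n,D)
    for k in("driver","driver_handle","stand","lamp_module","screw_seat","hex_driver"):
        for r in spotter.pinpoint(k,n)[:4]:
            c=np.round(r["position"]).astype(int); c=np.clip(c,0,[511,383])
            print(k,np.round(r["position"],1),round(r["confidence"],2),np.round(P[c[1],c[0]],3))
print(monitor.state())
E
python3 a.py
```

```text
top ({'fx': 460.17422364449385, 'fy': 460.17422364449385, 'cx': 260.8200311874641, 'cy': 186.9501901863651, 'position': array([ 0.348757  , -0.01137908,  1.2988274 ]), 'attitude': array([-0.70224811,  0.70909005, -0.04780051,  0.04188092])}, array([[-0.01018717, -0.99191043,  0.12653032],
       [-0.99991815,  0.00912542, -0.00896813],
       [ 0.00774094, -0.12661132, -0.9919222 ]]), array([ 0.348757  , -0.01137908,  1.2988274 ]))
driver [285.2 186.3] 0.5 [ 0.51  -0.089  0.049]
driver_handle [291.  181.1] 0.44 [ 0.517 -0.102  0.097]
stand [299.2 184.3] 0.78 [ 0.516 -0.128  0.043]
lamp_module [181.6 197.4] 0.96 [0.481 0.19  0.066]
lamp_module [158.6 125.3] 0.93 [0.682 0.257 0.057]
lamp_module [131.4 288. ] 0.82 [0.24  0.326 0.047]
screw_seat [128.  304.2] 0.85 [0.2   0.331 0.052]
screw_seat [184.9 204.4] 0.66 [0.461 0.18  0.073]
screw_seat [292.4 180.5] 0.4 [ 0.52  -0.105  0.094]
hex_driver [315.1 187.6] 0.5 [ 0.5   -0.167  0.077]
scene ({'fx': 379.55748416166466, 'fy': 379.55748416166466, 'cx': 253.81128108891704, 'cy': 189.09474517756536, 'position': array([ 1.17757874, -0.46149441
[... 913 characters left out ...]
 'qpos': array([ 1.16068228e+00,  2.90694658e-01, -1.53408750e-01,  1.12671364e+00,
        2.48901777e-05,  1.43149802e+00]), 'dq': array([-1.38276825e-03,  6.81019952e-04, -9.90117778e-04, -1.00050937e-03,
        1.86092744e-04,  6.25004732e-05]), 'tau': array([-7.52425985e-04, -5.36909866e+01,  3.31596851e+01,  1.66825041e-03,
       -4.25258695e-04, -1.79243227e-05]), 'eef_pos': array([0.14043007, 0.50585898, 0.23130461]), 'tool_rot': array([ 1.34994456e-01,  9.90846354e-01, -6.59407765e-06, -1.47883144e-05]), 'wrist_force': array([-0.37562848, -0.32265479,  0.1736839 ]), 'moment': array([-0.04284222,  0.06641752,  0.07867562]), 'gripper_force': 0.0, 'gripper_width': 0.9993747572947836}
```

View pics/top0.png

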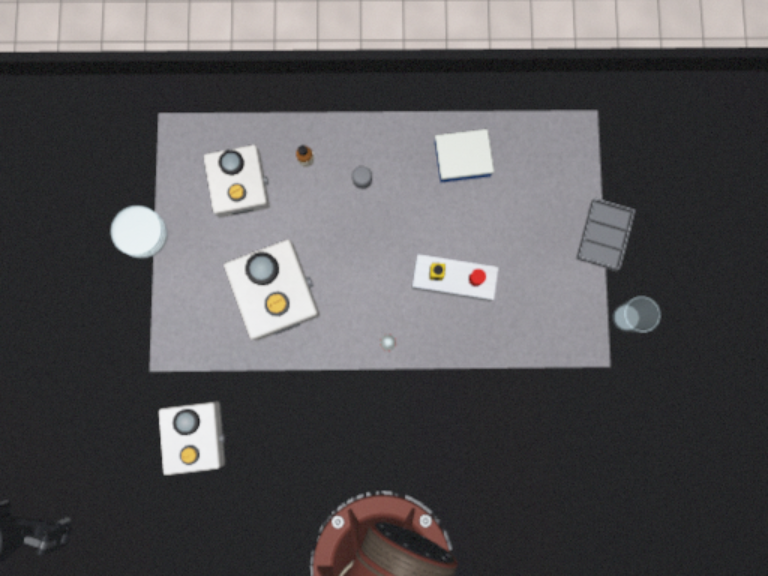

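View pics/scene0.png

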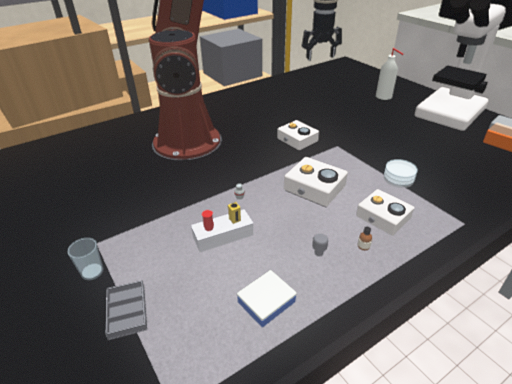

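Two kinds of look-alikes: three lamp modules, at about (270,288), (235,180) and (190,438) in the enlarged top view. The first looks largest. The yellow square handle is at (437,271) and the red hex driver at (478,277). I'll measure the sizes and make one crop.

```bash
cat > b.py <<'E'
from h import *
z=np.load("top0.npz"); p,D=z["p"],z["D"]; P=cloud("top",D)
imaging.read_camera("top")
for r in spotter.masks_of("lamp_module","top")[:4]:
    m=r["region"]; zz=P[m][:,2]; ht=np.median(zz)
    q=P[m&(abs(P[...,2]-ht)<.012)][:,:2].astype(np.float32)
    print("module",np.round(r["position"],1),round(r["confidence"],2),"h",ht,cv2.minAreaRect(q*1000))
def rect(mask,zp):
    m=cv2.resize(mask.astype(np.uint8)*255,None,fx=4,fy=4,interpolation=cv2.INTER_LINEAR)>127
    v,u=np.nonzero(m); u=(u+.5)/4-.5; v=(v+.5)/4-.5
    X=np.array([at_z("top",(a,b),zp)[:2] for a,b in zip(u,v)])*1000
    return X.mean(0),cv2.minAreaRect(X.astype(np.float32)),len(X)
hsv=cv2.cvtColor(p,cv2.COLOR_BGR2HSV)
sub=np.zeros(p.shape[:2],bool)
s=sub.copy(); s[170:192,281:302]=1
Y=s&(hsv[...,0]>18)&(hsv[...,0]<36)&(hsv[...,1]>120); print("yellow",rect(Y,.095), np.median(P[Y],0))
s=sub.copy(); s[190:215,170:200]=1
B=s&(hsv[...,0]>10)&(hsv[...,0]<32)&(hsv[...,1]>90); print("brass",rect(B,.072),np.median(P[B],0))
s=sub.copy(); s[155:210,265:345]=1
W=s&(hsv[...,1]<40)&(P[...,2]>.03); print("stand",rect(W,.045))
a=cv2.resize(p[150:230,145:205],None,fx=7,fy=7,interpolation=cv2.INTER_CUBIC)
b=cv2.resize(p[166:206,270:300],None,fx=14,fy=14,interpolation=cv2.INTER_CUBIC)[:560]
cv2.imwrite("pics/crop0.png",np.hstack([a,b[:,:370]]))
E
python3 b.py
```

```text
module [125.9 289.2] 0.77 h 0.04377884491724471 ((231.04502868652344, 342.03448486328125), (116.49637603759766, 103.30316162109375), 6.676092624664307)
module [180.1 195. ] 0.73 h 0.05985562606190764 ((496.49688720703125, 198.20562744140625), (151.46603393554688, 129.77484130859375), 20.747447967529297)
module [158.7 119.3] 0.7 h 0.04372132773708337 ((705.2498779296875, 269.26861572265625), (118.72056579589844, 102.68215942382812), 11.132537841796875)
yellow (array([ 518.12291962, -102.12384573]), ((518.7786254882812, -103.55570983886719), (25.820236206054688, 26.230823516845703), 89.00975036621094), 1024) [ 0.51629597 -0.10026555  0.09364788]Traceback (most recent call last):
  File "b.py", line 18, in <module>
    B=s&(hsv[...,0]>10)&(hsv[...,0]<32)&(hsv[...,1]>90); print("brass",rect(B,.072),np.median(P[B],0))
                                                                       ~~~~^^^^^^^^
  File "b.py", line 11, in rect
    X=np.array([at_z("top",(a,b),zp)[:2] for a,b in zip(u,v)])*1000
                ~~~~^^^^^^^^^^^^^^^^
  File "h.py", line 10, in at_z
    t,d=ray(n,p); return t+d*(z-t[2])/d[2]
        ~~~^^^^^
  File "h.py", line 8, in ray
    i,M,t=cam(n); return t, M@np.array([(p[0]-i["cx"])/i["fx"],(p[1]-i["cy"])/i["fy"],1.])
          ~~~^^^
  File "h.py", line 5, in cam
    i=imaging.camera_info(n); a=np.array(i["attitude"])
ValueError: time passes only in moves, steps and waits
```

```bash
sed -i 's/^def cam(n)/from functools import lru_cache\n@lru_cache\ndef cam(n)/' h.py
sed -i '/^imaging.read_camera/d; /^for r in spotter/,/print("module"/d' b.py; python3 b.py
```

```text
yellow (array([ 518.12291962, -102.12384573]), ((518.7786254882812, -103.55570983886719), (25.820236206054688, 26.230823516845703), 89.00975036621094), 1024) [ 0.51629597 -0.10026555  0.09364788]
brass (array([466.72567662, 183.94414115]), ((466.63897705078125, 184.61602783203125), (34.44681930541992, 33.736083984375), 44.95936584472656), 2076) [0.46686031 0.1841117  0.06972084]
stand (array([ 515.3730511 , -136.92140623]), ((527.4166259765625, -138.0326385498047), (198.2235870361328, 135.66912841796875), 89.45591735839844), 16290)
```

View pics/crop0.png

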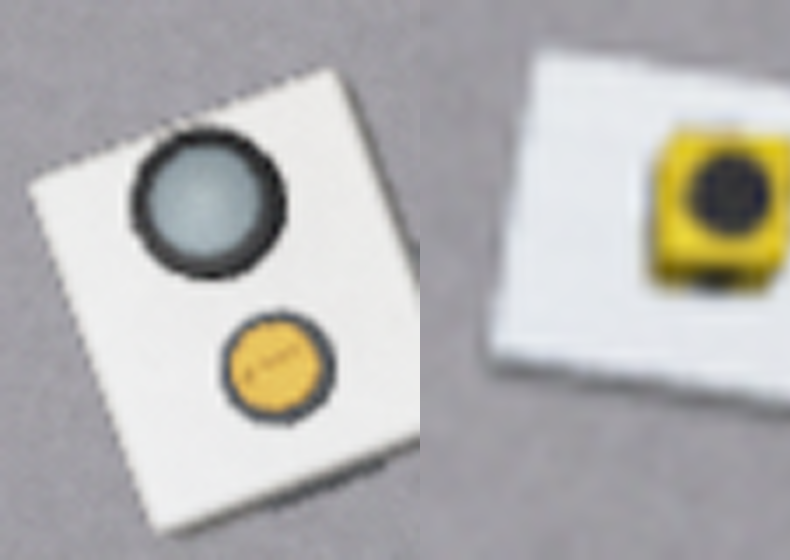

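The crop confirms it. The module at px (180,195) measures 151 x 130 mm and 60 high, while the others are about 117 x 103, so it is the one meant. Its brass screw is at px (184,202) with a faint slot, and the yellow square handle is at px (290,180). Next I'll refine the yaws.

```bash
cat > c.py <<'E'
from h import *
from scipy.optimize import minimize
z=np.load("top0.npz"); p,D=z["p"],z["D"]; P=cloud("top",D)
g=cv2.cvtColor(p,cv2.COLOR_BGR2GRAY).astype(float)
# slot: darkness-weighted PCA inside the head
c=proj("top",[.4667,.184,.072]); v,u=np.mgrid[192:213,174:196]; r=np.hypot(u-c[0],v-c[1])
s=g[192:213,174:196]; b=np.median(s[r<4.5]); w=np.clip(b-s,0,None)*(r<4.6)
X=np.array([[at_z("top",(a,d),.072)[:2]*1000 for a,d in zip(ur,vr)] for ur,vr in zip(u,v)])
m=(X*w[...,None]).sum((0,1))/w.sum(); d=X-m; C=np.einsum('ijk,ijl,ij->kl',d,d,w)/w.sum()
e,V=np.linalg.eigh(C); print("slot mean",m,"ang",np.degrees(np.arctan2(V[1,1],V[0,1]))%180,e)
print(np.round(s).astype(int))
# stand: top surface rectangle
hsv=cv2.cvtColor(p,cv2.COLOR_BGR2HSV)
sub=np.zeros(g.shape,bool); sub[165:205,270:340]=1
q=P[sub&(P[...,2]>.038)&(P[...,2]<.055)]
print("stand",cv2.minAreaRect((q[:,:2]*1000).astype(np.float32)),len(q))
cv2.imwrite("pics/drv.png",cv2.resize(p[165:200,275:325],None,fx=15,fy=15,interpolation=cv2.INTER_CUBIC))
E
python3 c.py
```

```text
slot mean [467.97227507 185.80811   ] ang 121.53113752732897 [ 3.73291556 53.92157801]
[[234 234 235 236 235 234 234 235 236 235 234 233 234 233 234 235 235 235
  236 234 234 233]
 [234 233 235 236 236 236 234 234 234 235 225 220 229 234 234 234 234 234
  235 234 234 234]
 [235 235 236 236 236 236 228 215 193 186 169 153 177 195 218 233 234 233
  233 234 234 233]
 [235 235 235 235 235 219 179 143 108  93 105  95  93 104 146 182 224 234
  234 234 234 234]
 [234 235 236 235 218 160 106 117 153 149 162 167 153 120  97 104 173 224
  234 234 233 235]
 [234 235 234 223 156 120 153 175 190 188 192 197 191 164 124  96  97 183
  227 234 234 234]
 [236 234 228 172 107 145 186 196 196 196 193 194 197 187 164 114  91 123
  200 231 235 234]
 [237 235 202 125 116 169 191 195 196 195 195 194 179 180 185 149 102  94
  159 225 235 234]
 [236 237 182 105 158 189 196 195 193 195 182 172 178 180 193 173 121  89
  127 221 235 234]
 [236 236 179 109 175 195 196 194 180 174 175 175 189 195 194 190 140  94
   93 217 235 234]
 [238 237 172 100 177 194 178 188 181 177 188 194 194 198 198 197 152  99
   85 216
[... 354 characters left out ...]
  91  94
  205 235 236 237]
 [237 237 237 185 111 100 148 167 180 183 191 180 160 141 111  92  85 147
  226 237 237 238]
 [237 237 237 224 188 125 100 113 131 137 146 131 101  91  94 101 176 219
  232 236 237 237]
 [236 236 237 236 231 197 138  97  91  92  93  91  89  88 130 191 229 235
  235 236 236 237]
 [236 236 236 236 237 231 218 177 167 155 146 144 129 184 217 233 236 235
  236 236 236 236]
 [237 237 236 236 237 236 236 228 227 223 220 219 215 231 236 237 236 236
  237 236 235 236]
 [237 236 237 236 236 236 236 237 235 235 237 237 236 235 237 237 237 237
  236 236 236 236]]
stand ((516.6676025390625, -138.55380249023438), (149.77752685546875, 61.031890869140625), 80.33302307128906) 968
```

View pics/drv.png

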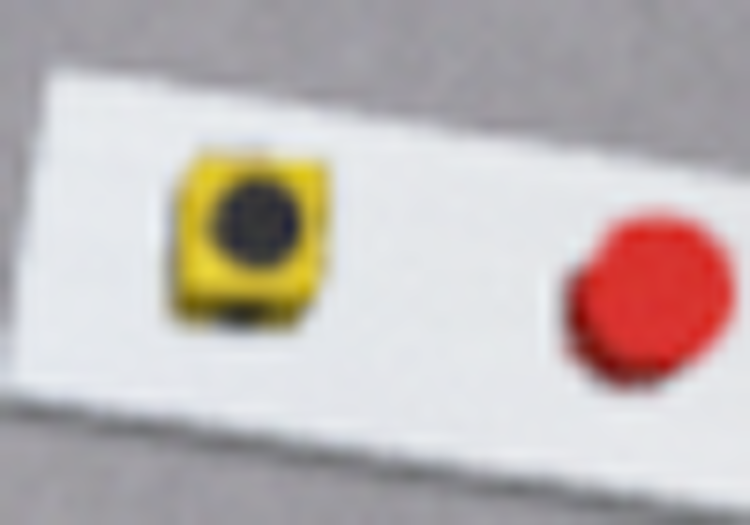

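Driver axis is about (522,-104), stand yaw about -9.7° and handle yaw about -5°. The slot is at about 121° and the screw near (467.5,185). I'll move over the driver first.

Emit:
{"method": "carry_out", "body": {
  "motion": [
    {"x":382,"y":-610,"z":0,"az":10,"grip":56},
    {"x":382,"y":-610,"z":0,"az":10,"grip":56},
    {"x":382,"y":-610,"z":0,"az":10,"grip":56},
    {"x":382,"y":-610,"z":0,"az":10,"grip":56},
    {"x":382,"y":-610,"z":0,"az":10,"grip":56},
    {"x":382,"y":-610,"z":0,"az":10,"grip":56},
    {"x":382,"y":-610,"z":0,"az":10,"grip":56},
    {"x":382,"y":-610,"z":0,"az":10,"grip":56},
    {"x":382,"y":-610,"z":0,"az":10,"grip":56},
    {"x":382,"y":-610,"z":0,"az":10,"grip":56},
    {"x":382,"y":-610,"z":0,"az":10,"grip":56},
    {"x":382,"y":-610,"z":0,"az":10,"grip":56}
  ],
  "squeeze": 20
}}

```text
$.motion[0]: bad value
```

Emit:
{"method": "carry_out", "body": {
  "motion": [
    {"x":25,"y":-40,"z":0,"az":1,"grip":56},
    {"x":50,"y":-80,"z":0,"az":2,"grip":56},
    {"x":75,"y":-120,"z":0,"az":3,"grip":56},
    {"x":100,"y":-160,"z":0,"az":4,"grip":56},
    {"x":125,"y":-200,"z":0,"az":5,"grip":56},
    {"x":150,"y":-240,"z":0,"az":6,"grip":56},
    {"x":175,"y":-280,"z":0,"az":7,"grip":56},
    {"x":200,"y":-320,"z":0,"az":8,"grip":56},
    {"x":225,"y":-360,"z":0,"az":9,"grip":56},
    {"x":250,"y":-400,"z":0,"az":10,"grip":56},
    {"x":275,"y":-440,"z":0,"az":10,"grip":56},
    {"x":300,"y":-480,"z":0,"az":10,"grip":56}
  ],
  "squeeze": 20
}}

```text
$.motion[0]: bad value
```

Emit:
{"method": "carry_out", "body": {
  "motion": [
    {"x":25,"y":-40,"z":0,"ax":0,"ay":0,"az":1,"grip":56},
    {"x":50,"y":-80,"z":0,"ax":0,"ay":0,"az":2,"grip":56}
  ],
  "squeeze": 20
}}

```text
time_s: 1.0
eef_pos: [0.1905, 0.4253, 0.231]
tool_rot: [0.116, 0.993, -0.0, 0.0]
wrist_force: [0.5, 0.0, -0.0]
gripper_width: 0.69
gripper_force: 0.0
```

Emit:
{"method": "carry_out", "body": {
  "motion": [
    {"x":332,"y":-530,"z":0,"ax":0,"ay":0,"az":8,"grip":56},
    {"x":332,"y":-530,"z":0,"ax":0,"ay":0,"az":8,"grip":56},
    {"x":332,"y":-530,"z":0,"ax":0,"ay":0,"az":8,"grip":56},
    {"x":332,"y":-530,"z":0,"ax":0,"ay":0,"az":8,"grip":56},
    {"x":332,"y":-530,"z":0,"ax":0,"ay":0,"az":8,"grip":56},
    {"x":332,"y":-530,"z":0,"ax":0,"ay":0,"az":8,"grip":56},
    {"x":332,"y":-530,"z":0,"ax":0,"ay":0,"az":8,"grip":56},
    {"x":332,"y":-530,"z":0,"ax":0,"ay":0,"az":8,"grip":56},
    {"x":332,"y":-530,"z":0,"ax":0,"ay":0,"az":8,"grip":56},
    {"x":332,"y":-530,"z":0,"ax":0,"ay":0,"az":8,"grip":56},
    {"x":332,"y":-530,"z":0,"ax":0,"ay":0,"az":8,"grip":56},
    {"x":332,"y":-530,"z":0,"ax":0,"ay":0,"az":8,"grip":56}
  ]
}}

```text
time_s: 2.2
eef_pos: [0.5073, -0.0808, 0.2314]
tool_rot: [0.048, 0.999, -0.0, 0.0]
wrist_force: [2.0, 1.9, 0.0]
gripper_width: 0.652
gripper_force: 0.0
```

Emit:
{"method": "carry_out", "body": {
  "motion": [
    {"x":13,"y":-21,"z":0,"ax":0,"ay":0,"az":0,"grip":56},
    {"x":13,"y":-21,"z":0,"ax":0,"ay":0,"az":0,"grip":56},
    {"x":13,"y":-21,"z":-40,"ax":0,"ay":0,"az":0,"grip":56},
    {"x":13,"y":-21,"z":-80,"ax":0,"ay":0,"az":0,"grip":56},
    {"x":13,"y":-21,"z":-110,"ax":0,"ay":0,"az":0,"grip":56},
    {"x":13,"y":-21,"z":-110,"ax":0,"ay":0,"az":0,"grip":56}
  ]
}}

```text
time_s: 2.8
eef_pos: [0.5162, -0.0979, 0.1181]
tool_rot: [0.048, 0.999, 0.001, -0.003]
wrist_force: [-0.1, 0.8, 0.7]
gripper_width: 0.658
gripper_force: 0.0
```

Run:
```python
from h import *
p,D=imaging.read_camera("scene"); q=proj("scene",[.522,-.104,.09]).astype(int); print(q,monitor.state()["eef_pos"])
c=p[q[1]-45:q[1]+45,q[0]-60:q[0]+60]; cv2.imwrite("pics/s1.png",cv2.resize(c,None,fx=6,fy=6,interpolation=cv2.INTER_CUBIC))
```

```text
[233 206] [ 0.51784085 -0.09848338  0.12043951]
```

View pics/s1.png

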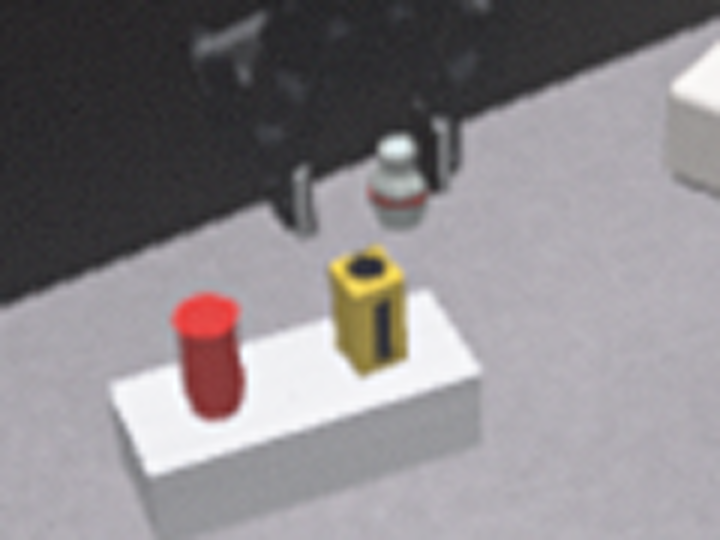

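The driver (crop px 370,310) stands in the left hole with fingers above and either side; the hex driver (210,355) is clear of them. I'll descend and centre the handle with a first squeeze.

Emit:
{"method": "carry_out", "body": {
  "motion": [
    {"x":4,"y":-5,"z":-10,"ax":0,"ay":0,"az":0,"grip":56},
    {"x":4,"y":-5,"z":-40,"ax":0,"ay":0,"az":0,"grip":56},
    {"x":4,"y":-5,"z":-62,"ax":0,"ay":0,"az":0,"grip":56},
    {"x":4,"y":-5,"z":-62,"ax":0,"ay":0,"az":0,"grip":56},
    {"x":4,"y":-5,"z":-62,"ax":0,"ay":0,"az":0,"grip":56},
    {"x":4,"y":-5,"z":-62,"ax":0,"ay":0,"az":0,"grip":20},
    {"x":4,"y":-5,"z":-62,"ax":0,"ay":0,"az":0,"grip":20},
    {"x":4,"y":-5,"z":-62,"ax":0,"ay":0,"az":0,"grip":20},
    {"x":4,"y":-5,"z":-62,"ax":0,"ay":0,"az":0,"grip":20},
    {"x":4,"y":-5,"z":-62,"ax":0,"ay":0,"az":0,"grip":20}
  ],
  "squeeze": 20
}}

```text
time_s: 3.85
eef_pos: [0.5246, -0.105, 0.0607]
tool_rot: [0.048, 0.999, -0.0, 0.001]
wrist_force: [-0.6, 0.2, 7.2]
gripper_width: 0.3
gripper_force: 22.9
```

Emit:
{"method": "carry_out", "body": {
  "motion": [
    {"x":0,"y":0,"z":0,"ax":0,"ay":0,"az":0,"grip":56},
    {"x":0,"y":0,"z":0,"ax":0,"ay":0,"az":0,"grip":56},
    {"x":0,"y":0,"z":0,"ax":0,"ay":0,"az":0,"grip":56},
    {"x":0,"y":0,"z":0,"ax":0,"ay":0,"az":0,"grip":56},
    {"x":0,"y":0,"z":0,"ax":0,"ay":0,"az":8,"grip":56},
    {"x":0,"y":0,"z":0,"ax":0,"ay":0,"az":16,"grip":56},
    {"x":0,"y":0,"z":0,"ax":0,"ay":0,"az":24,"grip":56},
    {"x":0,"y":0,"z":0,"ax":0,"ay":0,"az":32,"grip":56},
    {"x":0,"y":0,"z":0,"ax":0,"ay":0,"az":40,"grip":56},
    {"x":0,"y":0,"z":0,"ax":0,"ay":0,"az":48,"grip":56}
  ]
}}

```text
time_s: 4.85
eef_pos: [0.5234, -0.1046, 0.0592]
tool_rot: [-0.365, 0.931, 0.0, -0.0]
wrist_force: [0.7, -0.4, 0.2]
gripper_width: 0.659
gripper_force: 0.0
```

Emit:
{"method": "carry_out", "body": {
  "motion": [
    {"x":0,"y":0,"z":0,"ax":0,"ay":0,"az":8,"grip":56},
    {"x":0,"y":0,"z":0,"ax":0,"ay":0,"az":16,"grip":56},
    {"x":0,"y":0,"z":0,"ax":0,"ay":0,"az":24,"grip":56},
    {"x":0,"y":0,"z":0,"ax":0,"ay":0,"az":32,"grip":56},
    {"x":0,"y":0,"z":0,"ax":0,"ay":0,"az":40,"grip":56},
    {"x":0,"y":0,"z":0,"ax":0,"ay":0,"az":42,"grip":56},
    {"x":0,"y":0,"z":0,"ax":0,"ay":0,"az":42,"grip":56},
    {"x":0,"y":0,"z":0,"ax":0,"ay":0,"az":42,"grip":56}
  ]
}}

```text
time_s: 5.65
eef_pos: [0.5234, -0.1046, 0.0593]
tool_rot: [-0.672, 0.741, 0.0, -0.0]
wrist_force: [-0.0, 0.2, 0.0]
gripper_width: 0.659
gripper_force: 0.0
```

Emit:
{"method": "carry_out", "body": {
  "motion": [
    {"x":0,"y":0,"z":0,"ax":0,"ay":0,"az":0,"grip":15},
    {"x":0,"y":0,"z":0,"ax":0,"ay":0,"az":0,"grip":15},
    {"x":0,"y":0,"z":0,"ax":0,"ay":0,"az":0,"grip":15},
    {"x":0,"y":0,"z":0,"ax":0,"ay":0,"az":0,"grip":15},
    {"x":0,"y":0,"z":0,"ax":0,"ay":0,"az":0,"grip":15}
  ],
  "squeeze": 25
}}

```text
time_s: 6.15
eef_pos: [0.5235, -0.1046, 0.0594]
tool_rot: [-0.672, 0.74, -0.0, 0.0]
wrist_force: [-0.6, -0.2, 2.0]
gripper_width: 0.303
gripper_force: 26.8
```

Emit:
{"method": "carry_out", "body": {
  "motion": [
    {"x":0,"y":0,"z":0,"ax":0,"ay":0,"az":0,"grip":15},
    {"x":0,"y":0,"z":0,"ax":0,"ay":0,"az":0,"grip":15},
    {"x":0,"y":0,"z":10,"ax":0,"ay":0,"az":0,"grip":15},
    {"x":0,"y":0,"z":40,"ax":0,"ay":0,"az":0,"grip":15},
    {"x":0,"y":0,"z":80,"ax":0,"ay":0,"az":0,"grip":15},
    {"x":0,"y":0,"z":120,"ax":0,"ay":0,"az":0,"grip":15},
    {"x":0,"y":0,"z":140,"ax":0,"ay":0,"az":0,"grip":15},
    {"x":0,"y":0,"z":140,"ax":0,"ay":0,"az":0,"grip":15},
    {"x":0,"y":0,"z":140,"ax":0,"ay":0,"az":0,"grip":15}
  ],
  "squeeze": 60
}}

```text
time_s: 7.05
eef_pos: [0.5234, -0.1046, 0.1994]
tool_rot: [-0.672, 0.74, -0.0, 0.0]
wrist_force: [-0.5, 1.0, -2.6]
gripper_width: 0.291
gripper_force: 59.0
```

Emit:
{"method": "carry_out", "body": {
  "motion": [
    {"x":-9,"y":48,"z":0,"ax":0,"ay":0,"az":-8,"grip":15},
    {"x":-18,"y":96,"z":0,"ax":0,"ay":0,"az":-16,"grip":15},
    {"x":-27,"y":144,"z":0,"ax":0,"ay":0,"az":-24,"grip":15},
    {"x":-36,"y":192,"z":0,"ax":0,"ay":0,"az":-32,"grip":15},
    {"x":-45,"y":240,"z":0,"ax":0,"ay":0,"az":-40,"grip":15},
    {"x":-54,"y":280,"z":0,"ax":0,"ay":0,"az":-48,"grip":15},
    {"x":-55.4,"y":289.6,"z":0,"ax":0,"ay":0,"az":-54,"grip":15},
    {"x":-55.4,"y":289.6,"z":-40,"ax":0,"ay":0,"az":-54,"grip":15},
    {"x":-55.4,"y":289.6,"z":-60,"ax":0,"ay":0,"az":-54,"grip":15},
    {"x":-55.4,"y":289.6,"z":-66,"ax":0,"ay":0,"az":-54,"grip":15},
    {"x":-55.4,"y":289.6,"z":-66,"ax":0,"ay":0,"az":-54,"grip":15},
    {"x":-55.4,"y":289.6,"z":-66,"ax":0,"ay":0,"az":-54,"grip":15}
  ]
}}

```text
time_s: 8.25
eef_pos: [0.4684, 0.1849, 0.1338]
tool_rot: [-0.263, 0.965, -0.0, 0.0]
wrist_force: [0.4, 0.1, -0.5]
gripper_width: 0.298
gripper_force: 59.0
```

Run:
```python
from h import *
s=monitor.state(); print({k:np.round(s[k],4) for k in("eef_pos","tool_rot","wrist_force","moment")})
p,D=imaging.read_camera("scene"); q=proj("scene",[.468,.185,.085]).astype(int); print(q)
c=p[q[1]-30:q[1]+25,q[0]-35:q[0]+35]; cv2.imwrite("pics/s2.png",cv2.resize(c,None,fx=10,fy=10,interpolation=cv2.INTER_CUBIC))
```

```text
{'eef_pos': array([0.4684, 0.1849, 0.1338]), 'tool_rot': array([-2.627e-01,  9.649e-01, -0.000e+00,  2.000e-04]), 'wrist_force': array([ 0.4487,  0.1435, -0.4835]), 'moment': array([-0.0058,  0.0293,  0.0177])}
[307 162]
```

View pics/s2.png

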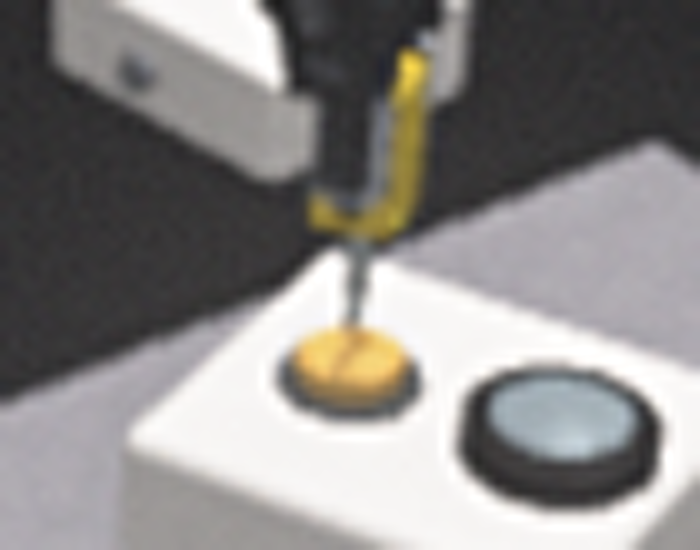

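The blade hangs over the screw's slot, which runs (340,385)–(365,340) in the crop, and looks aligned with it. I'll descend gently.

Emit:
{"method": "carry_out", "body": {
  "motion": [
    {"x":0,"y":0,"z":-4,"ax":0,"ay":0,"az":0,"grip":15},
    {"x":0,"y":0,"z":-7,"ax":0,"ay":0,"az":0,"grip":15},
    {"x":0,"y":0,"z":-8,"ax":0,"ay":0,"az":0,"grip":15},
    {"x":0,"y":0,"z":-8,"ax":0,"ay":0,"az":0,"grip":15}
  ]
}}

```text
time_s: 8.7
eef_pos: [0.468, 0.1849, 0.1253]
tool_rot: [-0.263, 0.965, 0.0, -0.0]
wrist_force: [-0.9, 1.2, -1.5]
gripper_width: 0.297
gripper_force: 59.0
```

Emit:
{"method": "carry_out", "body": {
  "motion": [
    {"x":0,"y":0,"z":-0.3,"ax":0,"ay":0,"az":0,"grip":15},
    {"x":0,"y":0,"z":-0.5,"ax":0,"ay":0,"az":0,"grip":15},
    {"x":0,"y":0,"z":-0.5,"ax":0,"ay":0,"az":0,"grip":15}
  ]
}}

```text
time_s: 9.0
eef_pos: [0.4681, 0.185, 0.1248]
tool_rot: [-0.263, 0.965, -0.0, 0.0]
wrist_force: [1.0, -0.6, -0.8]
gripper_width: 0.296
gripper_force: 59.0
```

Emit:
{"method": "carry_out", "body": {
  "motion": [
    {"x":0,"y":0,"z":-0.3,"ax":0,"ay":0,"az":0,"grip":15},
    {"x":0,"y":0,"z":-0.5,"ax":0,"ay":0,"az":0,"grip":15},
    {"x":0,"y":0,"z":-0.5,"ax":0,"ay":0,"az":0,"grip":15}
  ]
}}

```text
time_s: 9.3
eef_pos: [0.4681, 0.185, 0.1243]
tool_rot: [-0.263, 0.965, -0.0, -0.0]
wrist_force: [-0.2, -0.2, -1.6]
gripper_width: 0.295
gripper_force: 59.0
```

Emit:
{"method": "carry_out", "body": {
  "motion": [
    {"x":0,"y":0,"z":-0.2,"ax":0,"ay":0,"az":0,"grip":15},
    {"x":0,"y":0,"z":-0.4,"ax":0,"ay":0,"az":0,"grip":15},
    {"x":0,"y":0,"z":-0.4,"ax":0,"ay":0,"az":0,"grip":15}
  ]
}}

```text
time_s: 9.6
eef_pos: [0.4681, 0.185, 0.1239]
tool_rot: [-0.263, 0.965, 0.0, -0.0]
wrist_force: [0.4, -1.1, -1.1]
gripper_width: 0.297
gripper_force: 59.0
```

Emit:
{"method": "carry_out", "body": {
  "motion": [
    {"x":0,"y":0,"z":-0.2,"ax":0,"ay":0,"az":0,"grip":15},
    {"x":0,"y":0,"z":-0.4,"ax":0,"ay":0,"az":0,"grip":15},
    {"x":0,"y":0,"z":-0.4,"ax":0,"ay":0,"az":0,"grip":15}
  ]
}}

```text
time_s: 9.9
eef_pos: [0.468, 0.185, 0.1235]
tool_rot: [-0.263, 0.965, -0.0, -0.0]
wrist_force: [-0.1, 0.8, -0.9]
gripper_width: 0.294
gripper_force: 59.0
```

Emit:
{"method": "carry_out", "body": {
  "motion": [
    {"x":0,"y":0,"z":-0.2,"ax":0,"ay":0,"az":0,"grip":15},
    {"x":0,"y":0,"z":-0.4,"ax":0,"ay":0,"az":0,"grip":15},
    {"x":0,"y":0,"z":-0.4,"ax":0,"ay":0,"az":0,"grip":15}
  ]
}}

```text
time_s: 10.2
eef_pos: [0.468, 0.185, 0.1231]
tool_rot: [-0.263, 0.965, -0.0, -0.0]
wrist_force: [0.8, 0.3, -0.7]
gripper_width: 0.301
gripper_force: 59.0
```

Emit:
{"method": "carry_out", "body": {
  "motion": [
    {"x":0,"y":0,"z":-0.2,"ax":0,"ay":0,"az":0,"grip":15},
    {"x":0,"y":0,"z":-0.4,"ax":0,"ay":0,"az":0,"grip":15},
    {"x":0,"y":0,"z":-0.4,"ax":0,"ay":0,"az":0,"grip":15}
  ]
}}

```text
time_s: 10.5
eef_pos: [0.4681, 0.185, 0.1227]
tool_rot: [-0.263, 0.965, -0.0, -0.0]
wrist_force: [-0.2, 0.7, -1.2]
gripper_width: 0.296
gripper_force: 59.0
```

Emit:
{"method": "carry_out", "body": {
  "motion": [
    {"x":0,"y":0,"z":-0.2,"ax":0,"ay":0,"az":0,"grip":15},
    {"x":0,"y":0,"z":-0.4,"ax":0,"ay":0,"az":0,"grip":15},
    {"x":0,"y":0,"z":-0.4,"ax":0,"ay":0,"az":0,"grip":15}
  ]
}}

```text
time_s: 10.8
eef_pos: [0.4681, 0.185, 0.1223]
tool_rot: [-0.263, 0.965, -0.0, 0.0]
wrist_force: [0.0, 0.7, -0.9]
gripper_width: 0.301
gripper_force: 59.0
```

Emit:
{"method": "carry_out", "body": {
  "motion": [
    {"x":0,"y":0,"z":-0.3,"ax":0,"ay":0,"az":0,"grip":15},
    {"x":0,"y":0,"z":-0.6,"ax":0,"ay":0,"az":0,"grip":15},
    {"x":0,"y":0,"z":-0.6,"ax":0,"ay":0,"az":0,"grip":15}
  ]
}}

```text
time_s: 11.1
eef_pos: [0.468, 0.185, 0.1217]
tool_rot: [-0.263, 0.965, 0.0, -0.0]
wrist_force: [-0.0, -1.0, -0.6]
gripper_width: 0.292
gripper_force: 59.0
```

Emit:
{"method": "carry_out", "body": {
  "motion": [
    {"x":0,"y":0,"z":-0.3,"ax":0,"ay":0,"az":0,"grip":15},
    {"x":0,"y":0,"z":-0.6,"ax":0,"ay":0,"az":0,"grip":15},
    {"x":0,"y":0,"z":-0.6,"ax":0,"ay":0,"az":0,"grip":15}
  ]
}}

```text
time_s: 11.4
eef_pos: [0.4681, 0.185, 0.1211]
tool_rot: [-0.263, 0.965, -0.0, 0.0]
wrist_force: [0.2, 0.3, -0.7]
gripper_width: 0.297
gripper_force: 59.0
```

Emit:
{"method": "carry_out", "body": {
  "motion": [
    {"x":0,"y":0,"z":-0.4,"ax":0,"ay":0,"az":0,"grip":15},
    {"x":0,"y":0,"z":-0.8,"ax":0,"ay":0,"az":0,"grip":15},
    {"x":0,"y":0,"z":-0.8,"ax":0,"ay":0,"az":0,"grip":15}
  ]
}}

```text
time_s: 11.7
eef_pos: [0.468, 0.185, 0.1202]
tool_rot: [-0.263, 0.965, -0.0, -0.0]
wrist_force: [-0.8, 0.5, -1.3]
gripper_width: 0.298
gripper_force: 59.0
```

Emit:
{"method": "carry_out", "body": {
  "motion": [
    {"x":0,"y":0,"z":-0.2,"ax":0,"ay":0,"az":0,"grip":15},
    {"x":0,"y":0,"z":-0.5,"ax":0,"ay":0,"az":0,"grip":15},
    {"x":0,"y":0,"z":-0.5,"ax":0,"ay":0,"az":0,"grip":15}
  ]
}}

```text
time_s: 12.0
eef_pos: [0.468, 0.185, 0.1198]
tool_rot: [-0.263, 0.965, -0.0, -0.0]
wrist_force: [-0.5, -0.7, -1.2]
gripper_width: 0.297
gripper_force: 59.0
```

Emit:
{"method": "carry_out", "body": {
  "motion": [
    {"x":0,"y":0,"z":-0.2,"ax":0,"ay":0,"az":0,"grip":15},
    {"x":0,"y":0,"z":-0.4,"ax":0,"ay":0,"az":0,"grip":15},
    {"x":0,"y":0,"z":-0.4,"ax":0,"ay":0,"az":0,"grip":15}
  ]
}}

```text
time_s: 12.3
eef_pos: [0.4681, 0.185, 0.1194]
tool_rot: [-0.263, 0.965, 0.0, -0.0]
wrist_force: [-1.1, -1.0, -0.4]
gripper_width: 0.294
gripper_force: 59.0
```

The blade is in the slot, about 67 mm over the table. Next I'll feel the walls and ends for the centre.

Emit:
{"method": "carry_out", "body": {
  "motion": [
    {"x":0.3,"y":0.2,"z":0,"ax":0,"ay":0,"az":0,"grip":15},
    {"x":0.5,"y":0.3,"z":0,"ax":0,"ay":0,"az":0,"grip":15},
    {"x":0.5,"y":0.3,"z":0,"ax":0,"ay":0,"az":0,"grip":15}
  ]
}}

```text
time_s: 12.6
eef_pos: [0.4686, 0.1853, 0.1194]
tool_rot: [-0.263, 0.965, 0.0, 0.0]
wrist_force: [-0.3, -0.8, -1.2]
gripper_width: 0.294
gripper_force: 59.0
```

Emit:
{"method": "carry_out", "body": {
  "motion": [
    {"x":0.2,"y":0.1,"z":0,"ax":0,"ay":0,"az":0,"grip":15},
    {"x":0.4,"y":0.25,"z":0,"ax":0,"ay":0,"az":0,"grip":15},
    {"x":0.4,"y":0.25,"z":0,"ax":0,"ay":0,"az":0,"grip":15}
  ]
}}

```text
time_s: 12.9
eef_pos: [0.4689, 0.1856, 0.1194]
tool_rot: [-0.263, 0.965, -0.0, -0.0]
wrist_force: [0.4, 0.4, -1.4]
gripper_width: 0.297
gripper_force: 59.0
```

Emit:
{"method": "carry_out", "body": {
  "motion": [
    {"x":0.2,"y":0.1,"z":0,"ax":0,"ay":0,"az":0,"grip":15},
    {"x":0.35,"y":0.2,"z":0,"ax":0,"ay":0,"az":0,"grip":15},
    {"x":0.35,"y":0.2,"z":0,"ax":0,"ay":0,"az":0,"grip":15}
  ]
}}

```text
time_s: 13.2
eef_pos: [0.4691, 0.1857, 0.1194]
tool_rot: [-0.263, 0.965, -0.0, -0.0]
wrist_force: [-1.1, -0.8, -0.7]
gripper_width: 0.297
gripper_force: 59.0
```

Emit:
{"method": "carry_out", "body": {
  "motion": [
    {"x":0.2,"y":0.1,"z":0,"ax":0,"ay":0,"az":0,"grip":15},
    {"x":0.35,"y":0.2,"z":0,"ax":0,"ay":0,"az":0,"grip":15},
    {"x":0.35,"y":0.2,"z":0,"ax":0,"ay":0,"az":0,"grip":15}
  ]
}}

```text
time_s: 13.5
eef_pos: [0.4693, 0.1858, 0.1193]
tool_rot: [-0.263, 0.965, -0.0, -0.0]
wrist_force: [-2.8, -2.0, 1.0]
gripper_width: 0.298
gripper_force: 59.1
```

Emit:
{"method": "carry_out", "body": {
  "motion": [
    {"x":-0.8,"y":-0.5,"z":0,"ax":0,"ay":0,"az":0,"grip":15},
    {"x":-1.6,"y":-0.95,"z":0,"ax":0,"ay":0,"az":0,"grip":15},
    {"x":-1.8,"y":-1.05,"z":0,"ax":0,"ay":0,"az":0,"grip":15},
    {"x":-1.8,"y":-1.05,"z":0,"ax":0,"ay":0,"az":0,"grip":15}
  ]
}}

```text
time_s: 13.9
eef_pos: [0.4681, 0.185, 0.1195]
tool_rot: [-0.263, 0.965, 0.0, 0.0]
wrist_force: [-0.4, 0.3, -0.8]
gripper_width: 0.297
gripper_force: 59.1
```

Emit:
{"method": "carry_out", "body": {
  "motion": [
    {"x":-0.2,"y":-0.1,"z":0,"ax":0,"ay":0,"az":0,"grip":15},
    {"x":-0.3,"y":-0.2,"z":0,"ax":0,"ay":0,"az":0,"grip":15},
    {"x":-0.3,"y":-0.2,"z":0,"ax":0,"ay":0,"az":0,"grip":15}
  ]
}}

```text
time_s: 14.2
eef_pos: [0.4678, 0.1848, 0.1195]
tool_rot: [-0.263, 0.965, 0.0, 0.0]
wrist_force: [-0.2, 1.4, -0.6]
gripper_width: 0.297
gripper_force: 59.1
```

Emit:
{"method": "carry_out", "body": {
  "motion": [
    {"x":-0.2,"y":-0.1,"z":0,"ax":0,"ay":0,"az":0,"grip":15},
    {"x":-0.4,"y":-0.25,"z":0,"ax":0,"ay":0,"az":0,"grip":15},
    {"x":-0.4,"y":-0.25,"z":0,"ax":0,"ay":0,"az":0,"grip":15}
  ]
}}

```text
time_s: 14.5
eef_pos: [0.4676, 0.1846, 0.1195]
tool_rot: [-0.263, 0.965, 0.0, 0.0]
wrist_force: [2.4, 1.7, -1.9]
gripper_width: 0.293
gripper_force: 58.9
```

Emit:
{"method": "carry_out", "body": {
  "motion": [
    {"x":1.28,"y":0.78,"z":0,"ax":0,"ay":0,"az":0,"grip":15},
    {"x":0.75,"y":1.65,"z":0,"ax":0,"ay":0,"az":0,"grip":15},
    {"x":0.25,"y":2.5,"z":0,"ax":0,"ay":0,"az":0,"grip":15},
    {"x":-0.3,"y":3.35,"z":0,"ax":0,"ay":0,"az":0,"grip":15},
    {"x":-0.8,"y":4.2,"z":0,"ax":0,"ay":0,"az":0,"grip":15},
    {"x":-0.8,"y":4.2,"z":0,"ax":0,"ay":0,"az":0,"grip":15}
  ]
}}

```text
time_s: 15.1
eef_pos: [0.4662, 0.1887, 0.1194]
tool_rot: [-0.263, 0.965, -0.0, -0.0]
wrist_force: [1.3, 0.2, -1.2]
gripper_width: 0.298
gripper_force: 58.9
```

Emit:
{"method": "carry_out", "body": {
  "motion": [
    {"x":-0.25,"y":0.4,"z":0,"ax":0,"ay":0,"az":0,"grip":15},
    {"x":-0.5,"y":0.8,"z":0,"ax":0,"ay":0,"az":0,"grip":15},
    {"x":-0.5,"y":0.8,"z":0,"ax":0,"ay":0,"az":0,"grip":15}
  ]
}}

```text
time_s: 15.4
eef_pos: [0.4658, 0.1895, 0.1194]
tool_rot: [-0.263, 0.965, 0.0, -0.0]
wrist_force: [0.4, 0.9, -1.4]
gripper_width: 0.297
gripper_force: 58.9
```

Emit:
{"method": "carry_out", "body": {
  "motion": [
    {"x":-0.2,"y":0.35,"z":0,"ax":0,"ay":0,"az":0,"grip":15},
    {"x":-0.4,"y":0.7,"z":0,"ax":0,"ay":0,"az":0,"grip":15},
    {"x":-0.4,"y":0.7,"z":0,"ax":0,"ay":0,"az":0,"grip":15}
  ]
}}

```text
time_s: 15.7
eef_pos: [0.4655, 0.1901, 0.1194]
tool_rot: [-0.263, 0.965, -0.0, 0.0]
wrist_force: [0.2, -0.9, 0.2]
gripper_width: 0.294
gripper_force: 59.0
```

Emit:
{"method": "carry_out", "body": {
  "motion": [
    {"x":-0.2,"y":0.3,"z":0,"ax":0,"ay":0,"az":0,"grip":15},
    {"x":-0.3,"y":0.5,"z":0,"ax":0,"ay":0,"az":0,"grip":15},
    {"x":-0.3,"y":0.5,"z":0,"ax":0,"ay":0,"az":0,"grip":15}
  ]
}}

```text
time_s: 16.0
eef_pos: [0.4654, 0.1904, 0.1194]
tool_rot: [-0.263, 0.965, -0.0, 0.0]
wrist_force: [0.8, -2.5, -1.0]
gripper_width: 0.295
gripper_force: 59.0
```

Emit:
{"method": "carry_out", "body": {
  "motion": [
    {"x":0.9,"y":-1.4,"z":0,"ax":0,"ay":0,"az":0,"grip":15},
    {"x":1.8,"y":-2.8,"z":0,"ax":0,"ay":0,"az":0,"grip":15},
    {"x":2.7,"y":-4.2,"z":0,"ax":0,"ay":0,"az":0,"grip":15},
    {"x":3.4,"y":-5.6,"z":0,"ax":0,"ay":0,"az":0,"grip":15},
    {"x":3.4,"y":-5.6,"z":-0.4,"ax":0,"ay":0,"az":0,"grip":15},
    {"x":3.4,"y":-5.6,"z":-0.4,"ax":0,"ay":0,"az":0,"grip":15}
  ]
}}

```text
time_s: 16.6
eef_pos: [0.4685, 0.185, 0.1189]
tool_rot: [-0.263, 0.965, 0.0, -0.0]
wrist_force: [0.4, 0.1, -1.2]
gripper_width: 0.295
gripper_force: 59.1
```

Emit:
{"method": "carry_out", "body": {
  "motion": [
    {"x":0,"y":0,"z":-0.2,"ax":0,"ay":0,"az":0,"grip":15},
    {"x":0,"y":0,"z":-0.4,"ax":0,"ay":0,"az":0,"grip":15},
    {"x":0,"y":0,"z":-0.4,"ax":0,"ay":0,"az":0,"grip":15}
  ]
}}

```text
time_s: 16.9
eef_pos: [0.4685, 0.1851, 0.1186]
tool_rot: [-0.263, 0.965, 0.0, 0.0]
wrist_force: [-0.2, 0.2, -0.9]
gripper_width: 0.298
gripper_force: 59.1
```

Emit:
{"method": "carry_out", "body": {
  "motion": [
    {"x":0,"y":0,"z":-0.2,"ax":0,"ay":0,"az":0,"grip":15},
    {"x":0,"y":0,"z":-0.4,"ax":0,"ay":0,"az":0,"grip":15},
    {"x":0,"y":0,"z":-0.4,"ax":0,"ay":0,"az":0,"grip":15}
  ]
}}

```text
time_s: 17.2
eef_pos: [0.4685, 0.185, 0.1182]
tool_rot: [-0.263, 0.965, 0.0, -0.0]
wrist_force: [-0.6, -0.8, -1.5]
gripper_width: 0.296
gripper_force: 59.1
```

Emit:
{"method": "carry_out", "body": {
  "motion": [
    {"x":0,"y":0,"z":0,"ax":0,"ay":0,"az":-3,"grip":15},
    {"x":0,"y":0,"z":0,"ax":0,"ay":0,"az":-6,"grip":15},
    {"x":0,"y":0,"z":0,"ax":0,"ay":0,"az":-9,"grip":15},
    {"x":0,"y":0,"z":0,"ax":0,"ay":0,"az":-12,"grip":15},
    {"x":0,"y":0,"z":0,"ax":0,"ay":0,"az":-15,"grip":15},
    {"x":0,"y":0,"z":0,"ax":0,"ay":0,"az":-18,"grip":15}
  ]
}}

```text
time_s: 17.8
eef_pos: [0.4686, 0.185, 0.1182]
tool_rot: [-0.108, 0.994, -0.0, 0.0]
wrist_force: [0.1, 0.4, -1.1]
gripper_width: 0.296
gripper_force: 59.1
```

```bash
cat > m.py <<'E'
from h import *
s=monitor.state(); t=R.from_quat(s["tool_rot"]).as_matrix()
print(s["time_s"],np.round(s["eef_pos"]*1000,2),"yaw",round(np.degrees(np.arctan2(t[1,1],t[0,1])),2),"F",np.round(s["wrist_force"],1),"M",np.round(s["moment"],3))
E
python3 m.py
```

```text
17.8 [468.59 185.01 118.22] yaw 102.36 F [ 0.1  0.4 -1.1] M [-0.057 -0.041  0.033]
```

Emit:
{"method": "carry_out", "body": {
  "motion": [
    {"x":0,"y":0,"z":0,"ax":0,"ay":0,"az":-4,"grip":15},
    {"x":0,"y":0,"z":0,"ax":0,"ay":0,"az":-8,"grip":15},
    {"x":0,"y":0,"z":0,"ax":0,"ay":0,"az":-12,"grip":15},
    {"x":0,"y":0,"z":0,"ax":0,"ay":0,"az":-16,"grip":15},
    {"x":0,"y":0,"z":0,"ax":0,"ay":0,"az":-20,"grip":15},
    {"x":0,"y":0,"z":0,"ax":0,"ay":0,"az":-24,"grip":15}
  ]
}}

```text
time_s: 18.4
eef_pos: [0.4686, 0.1849, 0.1182]
tool_rot: [0.102, 0.995, -0.0, 0.0]
wrist_force: [-0.0, -0.2, -0.5]
gripper_width: 0.294
gripper_force: 59.1
```

Emit:
{"method": "carry_out", "body": {
  "motion": [
    {"x":0,"y":0,"z":0,"ax":0,"ay":0,"az":-4,"grip":15},
    {"x":0,"y":0,"z":0,"ax":0,"ay":0,"az":-8,"grip":15},
    {"x":0,"y":0,"z":0,"ax":0,"ay":0,"az":-12,"grip":15},
    {"x":0,"y":0,"z":0,"ax":0,"ay":0,"az":-16,"grip":15},
    {"x":0,"y":0,"z":0,"ax":0,"ay":0,"az":-20,"grip":15},
    {"x":0,"y":0,"z":0,"ax":0,"ay":0,"az":-24,"grip":15}
  ]
}}

```text
time_s: 19.0
eef_pos: [0.4686, 0.1849, 0.1182]
tool_rot: [0.306, 0.952, -0.0, 0.0]
wrist_force: [0.4, -0.5, -0.6]
gripper_width: 0.298
gripper_force: 59.1
```

```bash
python3 m.py
```

```text
19.0 [468.64 184.89 118.21] yaw 54.32 F [ 0.4 -0.5 -0.6] M [-0.174 -0.08   0.097]
```

Emit:
{"method": "carry_out", "body": {
  "motion": [
    {"x":0,"y":0,"z":0,"ax":0,"ay":0,"az":-3,"grip":15},
    {"x":0,"y":0,"z":0,"ax":0,"ay":0,"az":-6,"grip":15},
    {"x":0,"y":0,"z":0,"ax":0,"ay":0,"az":-6,"grip":15}
  ]
}}

```text
time_s: 19.3
eef_pos: [0.4686, 0.1849, 0.1182]
tool_rot: [0.355, 0.935, -0.0, 0.0]
wrist_force: [0.5, -0.4, -0.7]
gripper_width: 0.302
gripper_force: 59.1
```

```bash
python3 m.py
```

```text
19.3 [468.63 184.88 118.21] yaw 48.44 F [ 0.5 -0.4 -0.7] M [-0.312 -0.075  0.086]
```

Emit:
{"method": "carry_out", "body": {
  "motion": [
    {"x":0,"y":0,"z":0,"ax":0,"ay":0,"az":-2,"grip":15},
    {"x":0,"y":0,"z":0,"ax":0,"ay":0,"az":-4,"grip":15},
    {"x":0,"y":0,"z":0,"ax":0,"ay":0,"az":-4,"grip":15}
  ]
}}

```text
time_s: 19.6
eef_pos: [0.4686, 0.1849, 0.1182]
tool_rot: [0.386, 0.922, -0.0, 0.0]
wrist_force: [1.3, -1.1, -1.0]
gripper_width: 0.298
gripper_force: 59.1
```

```bash
python3 m.py
```

```text
19.6 [468.62 184.87 118.22] yaw 44.53 F [ 1.3 -1.1 -1. ] M [-0.337 -0.034  0.122]
```

Emit:
{"method": "carry_out", "body": {
  "motion": [
    {"x":0.15,"y":-0.15,"z":0,"ax":0,"ay":0,"az":-1.5,"grip":15},
    {"x":0.15,"y":-0.15,"z":0,"ax":0,"ay":0,"az":-3,"grip":15},
    {"x":0.15,"y":-0.15,"z":0,"ax":0,"ay":0,"az":-3,"grip":15}
  ]
}}

```text
time_s: 19.9
eef_pos: [0.4687, 0.1848, 0.1182]
tool_rot: [0.411, 0.912, -0.0, -0.0]
wrist_force: [0.7, -0.9, -0.1]
gripper_width: 0.294
gripper_force: 59.1
```

```bash
python3 m.py
```

```text
19.9 [468.66 184.83 118.19] yaw 41.44 F [ 0.7 -0.9 -0.1] M [-0.236 -0.033  0.052]
```

Emit:
{"method": "carry_out", "body": {
  "motion": [
    {"x":0.05,"y":-0.05,"z":0,"ax":0,"ay":0,"az":-1,"grip":15},
    {"x":0.1,"y":-0.1,"z":0,"ax":0,"ay":0,"az":-2,"grip":15},
    {"x":0.1,"y":-0.1,"z":0,"ax":0,"ay":0,"az":-2,"grip":15}
  ]
}}

```text
time_s: 20.2
eef_pos: [0.4687, 0.1848, 0.1182]
tool_rot: [0.427, 0.904, 0.0, -0.0]
wrist_force: [0.4, -0.5, -0.0]
gripper_width: 0.294
gripper_force: 59.1
```

```bash
python3 m.py
```

```text
20.2 [468.73 184.81 118.19] yaw 39.44 F [ 0.4 -0.5 -0. ] M [-0.213  0.119  0.051]
```

Emit:
{"method": "carry_out", "body": {
  "motion": [
    {"x":0,"y":0,"z":0,"ax":0,"ay":0,"az":-1,"grip":15},
    {"x":0,"y":0,"z":0,"ax":0,"ay":0,"az":-2,"grip":15},
    {"x":0,"y":0,"z":0,"ax":0,"ay":0,"az":-2,"grip":15}
  ]
}}

```text
time_s: 20.5
eef_pos: [0.4688, 0.1848, 0.1182]
tool_rot: [0.443, 0.897, -0.0, -0.0]
wrist_force: [-0.2, 0.2, -0.7]
gripper_width: 0.297
gripper_force: 59.2
```

```bash
python3 m.py
```

```text
20.5 [468.76 184.79 118.18] yaw 37.43 F [-0.2  0.2 -0.7] M [-0.176  0.182  0.013]
```

Emit:
{"method": "carry_out", "body": {
  "motion": [
    {"x":0,"y":0,"z":0,"ax":0,"ay":0,"az":-0.7,"grip":15},
    {"x":0,"y":0,"z":0,"ax":0,"ay":0,"az":-1.4,"grip":15},
    {"x":0,"y":0,"z":0,"ax":0,"ay":0,"az":-1.4,"grip":15}
  ]
}}

```text
time_s: 20.8
eef_pos: [0.4688, 0.1848, 0.1182]
tool_rot: [0.454, 0.891, -0.0, -0.0]
wrist_force: [-0.9, -1.0, -0.5]
gripper_width: 0.295
gripper_force: 59.2
```

```bash
python3 m.py
```

```text
20.8 [468.76 184.78 118.2 ] yaw 36.05 F [-0.9 -1.  -0.5] M [-0.063  0.169  0.057]
```

Emit:
{"method": "carry_out", "body": {
  "motion": [
    {"x":0,"y":0,"z":0,"ax":0,"ay":0,"az":-0.7,"grip":15},
    {"x":0,"y":0,"z":0,"ax":0,"ay":0,"az":-1.4,"grip":15},
    {"x":0,"y":0,"z":0,"ax":0,"ay":0,"az":-1.4,"grip":15}
  ]
}}

```text
time_s: 21.1
eef_pos: [0.4687, 0.1848, 0.1182]
tool_rot: [0.464, 0.886, -0.0, -0.0]
wrist_force: [-0.1, -0.3, -0.8]
gripper_width: 0.291
gripper_force: 59.2
```

```bash
python3 m.py
```

```text
21.1 [468.74 184.79 118.19] yaw 34.65 F [-0.1 -0.3 -0.8] M [-0.148  0.172  0.059]
```

```bash
cat > mm.py <<'E'
from h import *
S=[]
for _ in range(10):
    imaging.read_camera("top"); s=monitor.state(); S.append(np.r_[s["wrist_force"],s["moment"]])
print(s["time_s"],np.round(np.mean(S,0),3),"sem",np.round(np.std(S,0)/3,3))
E
python3 mm.py
```

```text
21.6 [-0.97  -0.511 -0.598 -0.142  0.217  0.046] sem [0.224 0.21  0.147 0.009 0.011 0.006]
```

Emit:
{"method": "carry_out", "body": {
  "motion": [
    {"x":0,"y":0,"z":0,"ax":0,"ay":0,"az":-0.7,"grip":15},
    {"x":0,"y":0,"z":0,"ax":0,"ay":0,"az":-1.4,"grip":15},
    {"x":0,"y":0,"z":0,"ax":0,"ay":0,"az":-1.4,"grip":15}
  ]
}}

```text
time_s: 21.9
eef_pos: [0.4688, 0.1848, 0.1182]
tool_rot: [0.475, 0.88, -0.0, -0.0]
wrist_force: [-1.4, -0.4, -0.3]
gripper_width: 0.296
gripper_force: 59.2
```

```bash
python3 m.py; python3 mm.py
```

```text
21.9 [468.81 184.78 118.19] yaw 33.25 F [-1.4 -0.4 -0.3] M [-0.15   0.205  0.05 ]
22.4 [-0.943 -0.452 -0.472 -0.134  0.241  0.047] sem [0.119 0.147 0.155 0.01  0.01  0.008]
```

Emit:
{"method": "carry_out", "body": {
  "motion": [
    {"x":0,"y":0,"z":0,"ax":0,"ay":0,"az":-0.6,"grip":15},
    {"x":0,"y":0,"z":0,"ax":0,"ay":0,"az":-1.2,"grip":15},
    {"x":0,"y":0,"z":0,"ax":0,"ay":0,"az":-1.2,"grip":15}
  ]
}}

```text
time_s: 22.7
eef_pos: [0.4688, 0.1848, 0.1182]
tool_rot: [0.484, 0.875, -0.0, -0.0]
wrist_force: [-1.7, -0.3, -1.2]
gripper_width: 0.296
gripper_force: 59.1
```

```bash
python3 m.py; python3 mm.py
```

```text
22.7 [468.79 184.78 118.2 ] yaw 32.05 F [-1.7 -0.3 -1.2] M [-0.151  0.301  0.058]
23.2 [-1.212 -0.799 -0.438 -0.175  0.297  0.048] sem [0.215 0.193 0.175 0.009 0.008 0.013]
```

Emit:
{"method": "carry_out", "body": {
  "motion": [
    {"x":0,"y":0,"z":0,"ax":0,"ay":0,"az":-0.5,"grip":15},
    {"x":0,"y":0,"z":0,"ax":0,"ay":0,"az":-1.0,"grip":15},
    {"x":0,"y":0,"z":0,"ax":0,"ay":0,"az":-1.0,"grip":15}
  ]
}}

```text
time_s: 23.5
eef_pos: [0.4688, 0.1848, 0.1182]
tool_rot: [0.492, 0.871, -0.0, -0.0]
wrist_force: [-1.4, -0.1, -0.7]
gripper_width: 0.297
gripper_force: 59.1
```

```bash
python3 m.py; python3 mm.py
```

```text
23.5 [468.8  184.76 118.2 ] yaw 31.05 F [-1.4 -0.1 -0.7] M [-0.236  0.311  0.078]
24.0 [-0.998 -0.639 -0.931 -0.173  0.32   0.021] sem [0.128 0.111 0.166 0.01  0.012 0.011]
```

Emit:
{"method": "carry_out", "body": {
  "motion": [
    {"x":0,"y":0,"z":0,"ax":0,"ay":0,"az":-0.5,"grip":15},
    {"x":0,"y":0,"z":0,"ax":0,"ay":0,"az":-1.0,"grip":15},
    {"x":0,"y":0,"z":0,"ax":0,"ay":0,"az":-1.0,"grip":15}
  ]
}}

```text
time_s: 24.3
eef_pos: [0.4688, 0.1848, 0.1182]
tool_rot: [0.5, 0.866, -0.0, -0.0]
wrist_force: [-1.3, -0.6, -0.6]
gripper_width: 0.295
gripper_force: 59.1
```

```bash
python3 m.py; python3 mm.py
```

```text
24.3 [468.79 184.76 118.2 ] yaw 30.05 F [-1.3 -0.6 -0.6] M [-0.199  0.309  0.091]
24.8 [-1.446 -0.781 -0.647 -0.2    0.311  0.054] sem [0.079 0.152 0.15  0.013 0.009 0.009]
```

Emit:
{"method": "carry_out", "body": {
  "motion": [
    {"x":0,"y":0,"z":0,"ax":0,"ay":0,"az":-0.5,"grip":15},
    {"x":0,"y":0,"z":0,"ax":0,"ay":0,"az":-1.0,"grip":15},
    {"x":0,"y":0,"z":0,"ax":0,"ay":0,"az":-1.0,"grip":15}
  ]
}}

```text
time_s: 25.1
eef_pos: [0.4688, 0.1848, 0.1182]
tool_rot: [0.507, 0.862, -0.0, 0.0]
wrist_force: [-0.6, -1.0, -0.4]
gripper_width: 0.298
gripper_force: 59.1
```

```bash
python3 m.py; python3 mm.py
```

```text
25.1 [468.8  184.78 118.21] yaw 29.06 F [-0.6 -1.  -0.4] M [-0.207  0.366  0.053]
25.6 [-1.541 -0.674 -0.634 -0.216  0.34   0.056] sem [0.163 0.164 0.224 0.009 0.007 0.011]
```

Emit:
{"method": "carry_out", "body": {
  "motion": [
    {"x":0,"y":0,"z":0,"ax":0,"ay":0,"az":-0.7,"grip":15},
    {"x":0,"y":0,"z":0,"ax":0,"ay":0,"az":-1.5,"grip":15},
    {"x":0,"y":0,"z":0,"ax":0,"ay":0,"az":-1.5,"grip":15}
  ]
}}

```text
time_s: 25.9
eef_pos: [0.4688, 0.1848, 0.1182]
tool_rot: [0.518, 0.855, 0.0, 0.0]
wrist_force: [-0.7, -1.8, -0.2]
gripper_width: 0.298
gripper_force: 59.1
```

```bash
python3 m.py; python3 mm.py
```

```text
25.9 [468.81 184.78 118.22] yaw 27.54 F [-0.7 -1.8 -0.2] M [-0.217  0.33   0.062]
26.4 [-1.053 -0.962 -0.681 -0.224  0.343  0.046] sem [0.18  0.146 0.176 0.012 0.009 0.01 ]
```

Run:
```python
from h import *
p,D=imaging.read_camera("scene"); q=proj("scene",[.468,.185,.085]).astype(int)
t,_=imaging.read_camera("top")
c=p[q[1]-30:q[1]+25,q[0]-35:q[0]+35]; a=cv2.resize(c,None,fx=8,fy=8,interpolation=cv2.INTER_CUBIC)
q=proj("top",[.468,.185,.085]).astype(int); c=t[q[1]-27:q[1]+28,q[0]-15:q[0]+15]; b=cv2.resize(c,None,fx=8,fy=8,interpolation=cv2.INTER_CUBIC)
cv2.imwrite("pics/s3.png",np.hstack([a,b]))
```

```text
(no output)
```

View pics/s3.png

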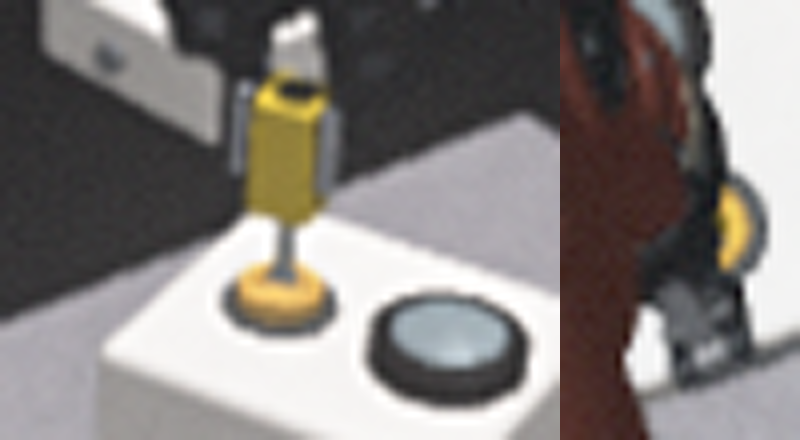

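The blade stands in the brass screw (crop 285,275) and the handle is square between the pads. I can't feel a stop yet, so I'll go on in small steps.

Emit:
{"method": "carry_out", "body": {
  "motion": [
    {"x":0,"y":0,"z":0,"ax":0,"ay":0,"az":-0.7,"grip":15},
    {"x":0,"y":0,"z":0,"ax":0,"ay":0,"az":-1.5,"grip":15},
    {"x":0,"y":0,"z":0,"ax":0,"ay":0,"az":-1.5,"grip":15}
  ]
}}

```text
time_s: 26.8
eef_pos: [0.4688, 0.1848, 0.1182]
tool_rot: [0.53, 0.848, -0.0, 0.0]
wrist_force: [-1.0, -1.1, -0.5]
gripper_width: 0.297
gripper_force: 59.1
```

```bash
python3 m.py; python3 mm.py
```

```text
26.8 [468.81 184.76 118.22] yaw 26.04 F [-1.  -1.1 -0.5] M [-0.206  0.387  0.062]
27.3 [-1.516 -0.68  -0.605 -0.23   0.374  0.056] sem [0.188 0.213 0.092 0.006 0.005 0.011]
```

Emit:
{"method": "carry_out", "body": {
  "motion": [
    {"x":0,"y":0,"z":0,"ax":0,"ay":0,"az":-0.7,"grip":15},
    {"x":0,"y":0,"z":0,"ax":0,"ay":0,"az":-1.5,"grip":15},
    {"x":0,"y":0,"z":0,"ax":0,"ay":0,"az":-1.5,"grip":15}
  ]
}}

```text
time_s: 27.6
eef_pos: [0.4688, 0.1848, 0.1182]
tool_rot: [0.541, 0.841, -0.0, -0.0]
wrist_force: [-2.4, -1.6, -0.7]
gripper_width: 0.298
gripper_force: 59.1
```

```bash
python3 m.py; python3 mm.py
```

```text
27.6 [468.8  184.78 118.2 ] yaw 24.54 F [-2.4 -1.6 -0.7] M [-0.215  0.387  0.125]
28.1 [-1.55  -0.884 -0.532 -0.254  0.397  0.08 ] sem [0.186 0.221 0.144 0.007 0.007 0.011]
```

Emit:
{"method": "carry_out", "body": {
  "motion": [
    {"x":0,"y":0,"z":0,"ax":0,"ay":0,"az":-0.4,"grip":15},
    {"x":0,"y":0,"z":0,"ax":0,"ay":0,"az":-0.8,"grip":15},
    {"x":0,"y":0,"z":0,"ax":0,"ay":0,"az":-0.8,"grip":15}
  ]
}}

```text
time_s: 28.4
eef_pos: [0.4688, 0.1848, 0.1182]
tool_rot: [0.546, 0.838, -0.0, -0.0]
wrist_force: [-1.0, -1.5, -0.5]
gripper_width: 0.297
gripper_force: 59.1
```

```bash
python3 m.py; python3 mm.py
```

```text
28.4 [468.81 184.8  118.21] yaw 23.76 F [-1.  -1.5 -0.5] M [-0.252  0.448  0.1  ]
28.9 [-1.917 -1.174 -0.603 -0.269  0.405  0.118] sem [0.165 0.114 0.15  0.01  0.012 0.007]
```

Mz rose from 0.05 to 0.118 N m, so that is the stop. I'll unwind into the slot's free play and lift.

Emit:
{"method": "carry_out", "body": {
  "motion": [
    {"x":0,"y":0,"z":0,"ax":0,"ay":0,"az":2,"grip":15},
    {"x":0,"y":0,"z":0,"ax":0,"ay":0,"az":5,"grip":15},
    {"x":0,"y":0,"z":0,"ax":0,"ay":0,"az":8.5,"grip":15},
    {"x":0,"y":0,"z":0,"ax":0,"ay":0,"az":8.5,"grip":15}
  ]
}}

```text
time_s: 29.3
eef_pos: [0.4693, 0.185, 0.1184]
tool_rot: [0.482, 0.876, 0.0, 0.0]
wrist_force: [-0.9, -0.5, -1.4]
gripper_width: 0.295
gripper_force: 59.1
```

```bash
python3 m.py; python3 mm.py
```

```text
29.3 [469.32 185.01 118.38] yaw 32.33 F [-0.9 -0.5 -1.4] M [ 0.027  0.06  -0.014]
29.8 [-0.056 -0.107 -0.324  0.024  0.013 -0.006] sem [0.189 0.101 0.141 0.011 0.009 0.008]
```

Emit:
{"method": "carry_out", "body": {
  "motion": [
    {"x":0,"y":0,"z":2,"ax":0,"ay":0,"az":0,"grip":15},
    {"x":0,"y":0,"z":5,"ax":0,"ay":0,"az":0,"grip":15},
    {"x":0,"y":0,"z":9,"ax":0,"ay":0,"az":0,"grip":15},
    {"x":0,"y":0,"z":20,"ax":0,"ay":0,"az":0,"grip":15},
    {"x":0,"y":0,"z":50,"ax":0,"ay":0,"az":0,"grip":15},
    {"x":0,"y":0,"z":80,"ax":0,"ay":0,"az":0,"grip":15},
    {"x":4,"y":-20,"z":80,"ax":0,"ay":0,"az":8,"grip":15},
    {"x":8,"y":-45,"z":80,"ax":0,"ay":0,"az":16,"grip":15},
    {"x":13,"y":-70,"z":80,"ax":0,"ay":0,"az":24,"grip":15},
    {"x":18,"y":-95,"z":80,"ax":0,"ay":0,"az":32,"grip":15},
    {"x":23,"y":-120,"z":80,"ax":0,"ay":0,"az":40,"grip":15},
    {"x":27,"y":-145,"z":80,"ax":0,"ay":0,"az":48,"grip":15}
  ]
}}

```text
time_s: 31.0
eef_pos: [0.4962, 0.0387, 0.1992]
tool_rot: [0.082, 0.997, 0.0, 0.001]
wrist_force: [0.1, 0.1, -0.9]
gripper_width: 0.298
gripper_force: 59.2
```

Emit:
{"method": "carry_out", "body": {
  "motion": [
    {"x":4,"y":-20,"z":0,"ax":0,"ay":0,"az":8,"grip":15},
    {"x":8,"y":-45,"z":0,"ax":0,"ay":0,"az":16,"grip":15},
    {"x":13,"y":-70,"z":0,"ax":0,"ay":0,"az":24,"grip":15},
    {"x":18,"y":-95,"z":0,"ax":0,"ay":0,"az":32,"grip":15},
    {"x":23,"y":-120,"z":0,"ax":0,"ay":0,"az":40,"grip":15},
    {"x":27,"y":-144.6,"z":0,"ax":0,"ay":0,"az":48,"grip":15},
    {"x":27,"y":-144.6,"z":0,"ax":0,"ay":0,"az":56,"grip":15},
    {"x":27,"y":-144.6,"z":0,"ax":0,"ay":0,"az":64,"grip":15},
    {"x":27,"y":-144.6,"z":0,"ax":0,"ay":0,"az":72,"grip":15},
    {"x":27,"y":-144.6,"z":0,"ax":0,"ay":0,"az":80,"grip":15},
    {"x":27,"y":-144.6,"z":0,"ax":0,"ay":0,"az":88,"grip":15},
    {"x":27,"y":-144.6,"z":0,"ax":0,"ay":0,"az":94,"grip":15}
  ]
}}

```text
time_s: 32.2
eef_pos: [0.5229, -0.1049, 0.1991]
tool_rot: [-0.673, 0.74, -0.0, 0.0]
wrist_force: [0.5, 0.7, -1.8]
gripper_width: 0.292
gripper_force: 59.2
```

Emit:
{"method": "carry_out", "body": {
  "motion": [
    {"x":0,"y":0,"z":0,"ax":0,"ay":0,"az":0,"grip":15},
    {"x":0,"y":0,"z":0,"ax":0,"ay":0,"az":0,"grip":15}
  ]
}}

```text
time_s: 32.4
eef_pos: [0.5229, -0.1048, 0.1988]
tool_rot: [-0.67, 0.743, -0.0, 0.0]
wrist_force: [-1.1, -0.4, -1.3]
gripper_width: 0.295
gripper_force: 59.2
```

```bash
python3 m.py
python3 - <<'E'
from h import *
p,D=imaging.read_camera("scene")
q=proj("scene",[.468,.185,.072]).astype(int); a=cv2.resize(p[q[1]-14:q[1]+14,q[0]-20:q[0]+20],(400,280),interpolation=cv2.INTER_CUBIC)
q=proj("scene",[.523,-.104,.12]).astype(int); b=cv2.resize(p[q[1]-35:q[1]+35,q[0]-28:q[0]+28],(320,400),interpolation=cv2.INTER_CUBIC)
c=np.zeros((400,720,3),np.uint8); c[:280,:400]=a; c[:,400:]=b; cv2.imwrite("pics/s4.png",c)
E
```

```text
32.4 [ 522.91 -104.83  198.77] yaw 174.1 F [-1.1 -0.4 -1.3] M [-0.03  -0.019  0.   ]
```

View pics/s4.png

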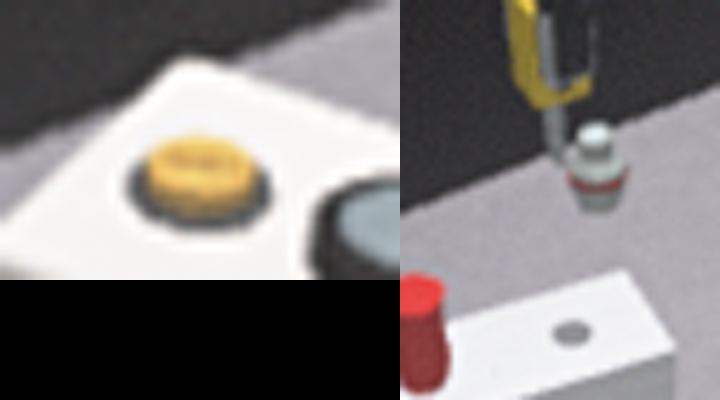

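The screw's slot (crop 200,155) has turned to its new direction, and the driver is upright over its hole (570,335). Lower it in.

Emit:
{"method": "carry_out", "body": {
  "motion": [
    {"x":0.5,"y":0.2,"z":-40,"ax":0,"ay":0,"az":0,"grip":15},
    {"x":0.5,"y":0.2,"z":-75,"ax":0,"ay":0,"az":0,"grip":15},
    {"x":0.5,"y":0.2,"z":-95,"ax":0,"ay":0,"az":0,"grip":15},
    {"x":0.5,"y":0.2,"z":-110,"ax":0,"ay":0,"az":0,"grip":15},
    {"x":0.5,"y":0.2,"z":-125,"ax":0,"ay":0,"az":0,"grip":15},
    {"x":0.5,"y":0.2,"z":-134,"ax":0,"ay":0,"az":0,"grip":15},
    {"x":0.5,"y":0.2,"z":-138,"ax":0,"ay":0,"az":0,"grip":15},
    {"x":0.5,"y":0.2,"z":-138,"ax":0,"ay":0,"az":0,"grip":15}
  ]
}}

```text
time_s: 33.25
eef_pos: [0.5234, -0.1046, 0.0603]
tool_rot: [-0.671, 0.742, 0.0, -0.0]
wrist_force: [-0.5, -0.9, -0.5]
gripper_width: 0.298
gripper_force: 59.5
```

Emit:
{"method": "carry_out", "body": {
  "motion": [
    {"x":0,"y":0,"z":-0.7,"ax":0,"ay":0,"az":0,"grip":15},
    {"x":0,"y":0,"z":-1.2,"ax":0,"ay":0,"az":0,"grip":15},
    {"x":0,"y":0,"z":-1.2,"ax":0,"ay":0,"az":0,"grip":15}
  ]
}}

```text
time_s: 33.55
eef_pos: [0.5237, -0.1047, 0.0595]
tool_rot: [-0.671, 0.742, -0.0, 0.0]
wrist_force: [0.9, 0.2, 0.4]
gripper_width: 0.295
gripper_force: 59.5
```

Resting on the stand. I'll release with the opening limited, then retreat.

Emit:
{"method": "carry_out", "body": {
  "motion": [
    {"x":0,"y":0,"z":0,"ax":0,"ay":0,"az":0,"grip":35},
    {"x":0,"y":0,"z":0,"ax":0,"ay":0,"az":0,"grip":60},
    {"x":0,"y":0,"z":0,"ax":0,"ay":0,"az":0,"grip":60},
    {"x":0,"y":0,"z":0,"ax":0,"ay":0,"az":0,"grip":60},
    {"x":0,"y":0,"z":0,"ax":0,"ay":0,"az":0,"grip":60},
    {"x":0,"y":0,"z":20,"ax":0,"ay":0,"az":0,"grip":60},
    {"x":0,"y":0,"z":50,"ax":0,"ay":0,"az":0,"grip":60},
    {"x":0,"y":0,"z":90,"ax":0,"ay":0,"az":0,"grip":60},
    {"x":0,"y":0,"z":140,"ax":0,"ay":0,"az":0,"grip":60},
    {"x":-40,"y":0,"z":160,"ax":0,"ay":0,"az":0,"grip":60},
    {"x":-40,"y":0,"z":160,"ax":0,"ay":0,"az":0,"grip":60}
  ]
}}

```text
time_s: 34.65
eef_pos: [0.4819, -0.1048, 0.2223]
tool_rot: [-0.671, 0.742, -0.002, 0.001]
wrist_force: [-0.2, -0.3, -0.9]
gripper_width: 0.703
gripper_force: 0.0
```

```bash
python3 - <<'E'
from h import *
p,D=imaging.read_camera("scene"); q=proj("scene",[.523,-.104,.07]).astype(int)
a=cv2.resize(p[q[1]-30:q[1]+30,q[0]-40:q[0]+40],None,fx=7,fy=7,interpolation=cv2.INTER_CUBIC); cv2.imwrite("pics/s5.png",a)
E
python3 m.py
```

```text
34.7 [ 482.93 -104.82  220.79] yaw 174.26 F [ 0.1 -0.2  0.3] M [-0.032 -0.033 -0.027]
```

View pics/s5.png

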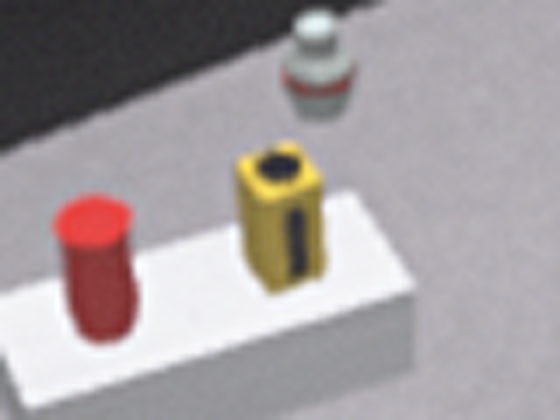

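The driver stands upright in its hole (crop 280,220), released, with the hex driver untouched at (98,270).

```bash
python3 -c "
from h import *
print(bot.finish_job())"
```

```text
the job is handed in; nothing more can be done
None
```

I turned the lock screw to its stop with the blade kept down in the slot, stood the driver back upright in its hole and released it, then handed the job in; no verdict came back. The wrist moment peaked at about 0.12 N m at the stop, roughly 20 N on the blade.

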